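Put a print weight away in its lidded case

TASK

Put the big brass print weight away: swing the clear lid of the weight case open by its handle until you feel it come up on the rubber stop of its stay, press it home there for a moment, firmly but without straining the stay, and let go so that it stays bearing on the stop. Then lower the brass weight upright into the large well, without dropping it, until it sits fully home. Leave the steel weights on the print and everything else on the bench as they are.

Things in the scene. Friction and masses are not known exactly. Their poses are not given: they have to be found in the camera images.
- case: Plywood case for print weights, 210 deep (x) x 260 wide (y) x 105 mm high; fixed. Origin: centre of its underside; +x points to the hinged back. Front and side walls 10 mm thick, 87 mm high; the 18 mm thick lid lies on them. Inside, a grey block (top 32 mm above the bench) has three round wells 16 mm deep; only the largest, at x -50, y +60 mm, takes the brass weight.
- hinge (a point): Middle of the lid's hinge axis, at x +60 mm, y 0, z 105 mm in the case's frame. The axis runs along the case's y.
- lid (a joint): Hinge angle of the lid, rad: 0 shut, growing as the front edge is raised; 1.57 is upright. The stay is stiff: 3 to 6 N at the handle move the lid, and it stays where it is left. It starts 0 to 0.3 rad open. The stop on the stay is clamped at a different place each time and ends the swing somewhere between 1.45 and 1.80 rad: feel for it.
- lid_handle (a point): Middle of the brass bar handle on the lid's front edge: round bar 10 mm thick, 90 mm long along the case's y, on a post at each end, with 30 mm of free space between bar and edge. It lies 199 mm from the hinge axis along the lid and, when shut, 9 mm below the axis. It can be pinched from above throughout the swing, turning in the grip.
- brass_weight: The big brass weight, about 0.4 to 0.7 kg: a cylinder 46 mm across and 34 mm high, on it a neck 16 mm across and a round knob 26 mm across from 43 to 63 mm above its base. Origin: centre of its base. It stands on the print.
- well (a point): Centre of the floor of the large well, 16 mm above the bench; the well is 52 mm across and 16 mm deep with a chamfered mouth. In its place, the weight's base centre lies here and its knob stands 59 to 79 mm above the bench.
- print: Mounted print, 240 x 270 x 5 mm, lying fixed on the bench; origin: centre of its underside.
- steel_weight_a: Steel weight, 34 mm across and 58 mm high, standing on the print. Leave it. Origin: centre of its base.
- steel_weight_b: The other steel weight, the same. Leave it. Origin: centre of its base.
- glue_bottle: White glue bottle with a red cap, 60 mm across and 150 mm high, at the back. Origin: centre of its base.
- cup: White plastic cup, 72 mm across and 90 mm high, at the back. Origin: centre of its base.
- tape_measure: Grey tape measure, 66 x 36 x 62 mm, to the left of the case. Origin: centre of its base.
- tape_roll: Roll of pale wood-coloured tape lying flat, 90 mm across and 24 mm high, to the left. Origin: centre of its base.
- stay_buffer: Rubber buffer 18 x 6 mm under the dark keeper on the case's right (-y) side, 75 mm from the hinge axis. A steel quadrant bar on the lid slides by it; when the lid is open, the stop block on the bar (with a brass thumbscrew) bears on it. It gives up to 2.5 mm (4 N/mm) and must not take over 45 N: 17 N at the handle beyond what moves the lid. Origin: on the case's centre plane (y 0).
Mind the look-alikes: they are no part of the job. Several things have the shape of the brass_weight; the one meant has the colours described above.

How it is judged:
On the way, in this order (a step that is already met when the one before it is completed fails the run):
1. the lid is pressed against its stop: more than 6 N on the buffer, not by the robot's own touch (contact force between stay_buffer and anything else above 6 N and contact force between stay_buffer and the fingers below 0.5 N and contact force between stay_buffer and the arm below 0.5 N and value of joint lid above 1.4 rad), for 0.3 s.
2. the brass weight sits in the large well (horizontal distance between brass_weight and well below 0.006 m and z of brass_weight in the frame of well below 0.003 m), for 0.2 s.
At the end, for the whole second after the job is handed in: The lid stands open, still bearing on its stop (more than 0.5 N on the buffer), and the brass weight stands upright (within 3.5 degrees) and still in the large well, its base within 3 mm of the well's floor and 6 mm of its centre (all of step 2 and contact force between stay_buffer and anything else above 0.5 N and value of joint lid above 1.4 rad and z of brass_weight in the frame of well above -0.003 m and angle between brass_weight's own z axis and vertical below 0.06 rad and linear speed of brass_weight below 0.02 m/s); the robot touches nothing.
It fails at once if the stay is strained: more than 45 N on its buffer (contact force between stay_buffer and anything else above 45 N).
It fails at once if the brass weight is dropped: out of the fingers it moves faster than 0.35 m/s, a fall of over 6 mm (linear speed of brass_weight above 0.35 m/s and contact force between brass_weight and the fingers below 0.2 N).
It fails at once if the brass weight is banged or rammed against the case: more than 100 N (contact force between brass_weight and case above 100 N).
It fails at once if a steel weight is moved by more than 12 mm (distance of any of steel_weight_a, steel_weight_b from where it was at the start of the episode above 0.012 m).
It fails at once if a thing on the bench is moved by more than 20 mm (distance of any of glue_bottle, cup, tape_measure, tape_roll from where it was at the start of the episode above 0.02 m).
It also fails if it takes over 72 s, if anything falls off the work surface, if the arm or the gripper's body presses on something with over 40 N, if the wrist force passes 120 N, or if a joint passes its speed limit or range.

ROBOT

A 7-joint arm with a two-finger parallel gripper is mounted at the origin on the work surface. World frame = base frame: x ahead of the robot, y to its left, z up, the work surface at z = 0. Lengths are in m, angles in rad, forces in N, time in s.
With the tool pointing down it reaches from about 0.4 to 0.85 m from the base axis. Payload 10.4 kg.
Tool frame: the origin (TCP) lies midway between the tips of the shut fingers; the grasp point (between the pads) lies 19 mm behind it (manip.tcp_to_grasp is the distance from the TCP to the grasp point, in m); x points along the fingers, y is the direction in which the jaws open and shut, and the axes are right-handed (so a half turn about x gives the same grasp; the last joint's range is limited). The gripper opens to 85 mm and grips with 20 to 120 N. Pads are 22 mm wide; open, the fingers measure 114 mm over their backs; the gripper's body (76 mm by 85 mm) begins 54 mm behind the grasp point. The pads swing forward as they close: fully open they stand 13 mm farther back than shut.
Start: joints at [1.124, 0.332, -0.065, 1.46, 0.022, 1.35, -0.088], TCP at [0.257, -0.57, 0.231] pointing down, gripper open.
Joint ranges: [-2.6, 2.6], [-0.5, 2.12], [-1.47, 1.34], [0.16, 2.42], [-1.27, 4.41], [0.06, 2.06], [-2.6, 2.6]. Speed limits (rad/s): [2.22, 2.22, 2.79, 2.79, 3.14, 3.14, 3.14].

INTERFACE

Orientations are given as a unit quaternion [x, y, z, w].
In Python, from workcell import monitor, viewer, manip gives the robot as it stands. The module is installed in compiled form; this text tells all that it offers.
- The arm moves only by the tool send_rows, never from a script. Its arguments are lists of equal length, an entry for each row: "grip": the closure in counts, from 0 (fully open) to 255 (shut); "offset": the shift along the tool's x, y, z in mm, a list of three; "twist": the turn about the tool's x in degrees. In form: {"grip": [grip, ...], "offset": [[tx, ty, tz], ...], "twist": [twist, ...]}. A call has exactly 5 rows; each row is the pose to reach, as a shift and turn from the pose commanded when the call began, along the tool's axes at that moment; what a row does not reach only later rows make up. A row lasts 1/12 s, in which the tool goes at most 41.7 mm and 7.16 degrees, less where a joint would pass 70% of its speed; a pose out of reach is approached as far as the arm can. A call with a gripper value outside its range is refused whole. The fingers move at their own pace and stop on an object; "newtons" is the grip in N (left out, the last holds). Time passes only in rows, so rows that repeat a pose let the fingers close, or fill a call up. It gives the time, the measured TCP pose, the force and the opening at its end, in the units of the state.
- monitor.get_obs(): the state, without advancing time (a new reading comes with each control period).
- viewer.camera(name): name is "scene" or "top"; returns (picture, depth): 420x560x3 uint8, blue, green, red; 420x560 float32, m along the optical axis (not along the pixel's ray), 0 where there is no reading.
- viewer.camera_model(name): a dict with "camera_matrix" (3x3 intrinsics, pixels), "distortion" ([k1, k2, p1, p2, k3] as OpenCV has them; the pictures are not rectified), "R" (3x3) and "t" (3): a world point X has camera coordinates R X + t. Camera axes: x right, y down, z forward; pixel columns grow to the right and rows downward; lengths in m; the calibration is good to about 2 mm. A picture is of the moment at which its call begins. camera_model takes no time and is no camera call.
- manip.hand_in(): hands the job in, once; it reports no verdict.
Trained networks look in the newest picture that a camera, given by its name, has taken for a name from the list of things; names that differ only in an ending like _2 or _b are one class to them, and where a whole thing is asked for, a point or a joint stands for the part that bears it (a point fixed in the world has none). Each returns a list of dicts, best first, with "score" (0 to 1); they miss things now and then, are a little off and sometimes report something else, mostly with a low value. They report only what shows in the picture. A call takes as long as a camera call. They do not tell look-alikes from the thing itself.
- viewer.recognise(target, camera): "box" ([left, top, width, height] in pixels, round what is visible of it).
- viewer.regions_of(target, camera): "region" (420x560 bool, what is visible of it) and "box" ([left, top, width, height] in pixels, round what is visible of it).
- viewer.spot_point(target, camera): "position" ([column, row] in pixels: a listed point, or the origin of a listed thing).
The state is a dict: "clock": time; "joint_pos": joint angles; "joint_velocities": joint speeds; "tau": joint torques, N m; "position": TCP position; "ee_rot": TCP orientation; "ft_force": force on the tool from outside, world axes, zero at the start; "torque": the same for the moment, N m; "grip_width": opening from 0.0 (shut) to 1.0 (fully open).
Only numpy, scipy, OpenCV 4.12 (cv2) and the standard library are available. Lean on these libraries where they do the work, as an engineer would, in place of code of your own. Each camera call takes 0.05 s, during which the arm holds its last target.

## Working session

There is one attempt and no reset: what is moved stays moved. The work goes in short steps, Python scripts to look and compute and a tool call to move; the robot and the scene stay as the last step left them, time stands still between calls to the robot, and variables do not carry over. Pictures are saved under pics/ and viewed, and the job is handed in when it is done.

Besides the shell and the picture viewer there is one more tool, called after ">>>" as name([rows], argument=value, ...), one row to a line, values as JSON. send_rows: Moves the arm, as the interface text tells. Its arguments: {"type":"object","properties":{"grip":{"type":"array","items":{"type":"number"}},"offset":{"type":"array","items":{"type":"array","items":{"type":"number"}}},"twist":{"type":"array","items":{"type":"number"}},"newtons":{"type":"number"}},"required":["grip","offset","twist"]}

```bash
mkdir -p pics; ls; python3 - <<'E'
from workcell import monitor, viewer, manip
import cv2,numpy as np
print(monitor.get_obs())
for n in("scene","top"):
    p,d=viewer.camera(n); cv2.imwrite(f"pics/{n}0.png",p); np.savez(f"{n}0.npz",p=p,d=d)
    print(n,viewer.camera_model(n))
    for t in("brass_weight","lid_handle","case","well","hinge","steel_weight_a"):
        f=viewer.spot_point(t,n); print(n,t,[(r['score'],np.round(r['position'],1)) for r in f][:5])
E
```

```text
pics
{'clock': 0.0, 'joint_pos': array([ 1.12438333,  0.33290314, -0.06471498,  1.46096096,  0.02159634,
        1.34987074, -0.0885202 ]), 'joint_velocities': array([-0.00101504,  0.00011747,  0.00036435, -0.00214042, -0.0014206 ,
        0.00096351,  0.00053986]), 'tau': array([-3.21799325e-04, -6.25442576e+01,  4.90020728e-02, -3.91613352e+01,
        1.62874191e-02,  9.52471892e-03, -3.39790643e-05]), 'position': array([ 0.25687434, -0.56935979,  0.23048705]), 'ee_rot': array([-0.69116133, -0.14922199,  0.69141616, -0.14823124]), 'ft_force': array([ 0.25054585,  0.42568432, -0.12834826]), 'torque': array([ 7.39703440e-02, -1.61817579e-02,  5.55833417e-05]), 'grip_width': 0.9993149145454358}
scene {'camera_matrix': array([[504.16249775,   0.        , 279.33040177],
       [  0.        , 504.16249775, 209.15169824],
       [  0.        ,   0.        ,   1.        ]]), 'distortion': array([0.00949592, 0.        , 0.        , 0.        , 0.        ]), 'R': array([[ 0.81544462,  0.57846556,  0.02068005],
       [ 0.42845222, -0.57918216, -0.69352486],
       [-0.38920273,  0.57439153,
[... 484 characters left out ...]
,
       [  0.        , 485.61058798, 208.54702639],
       [  0.        ,   0.        ,   1.        ]]), 'distortion': array([-0.17268834,  0.        ,  0.        ,  0.        ,  0.        ]), 'R': array([[-0.02797345, -0.99960005,  0.00414967],
       [-0.99647597,  0.02755714, -0.07922275],
       [ 0.07907671, -0.00635118, -0.9968483 ]]), 't': array([-0.0083191 ,  0.52335431,  1.40906335])}
top brass_weight [(0.63, array([402.2, 284.9])), (0.56, array([389. , 219.8]))]
top lid_handle [(0.8, array([235. , 236.4]))]
top case [(0.88, array([227.1, 195.9]))]
top well []
top hinge [(0.87, array([214.5, 169.1]))]
top steel_weight_a [(0.56, array([381.6, 179.4])), (0.55, array([356.4, 184.4]))]
```

View pics/scene0.png

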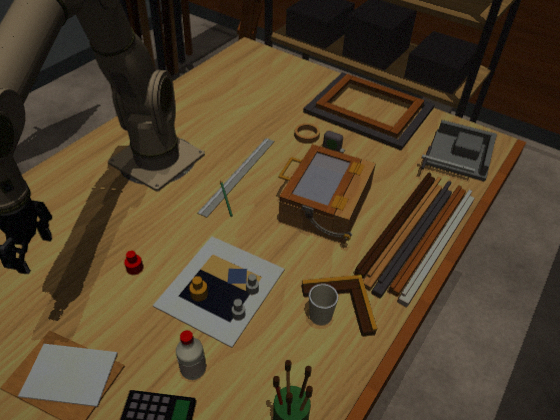

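View pics/top0.png

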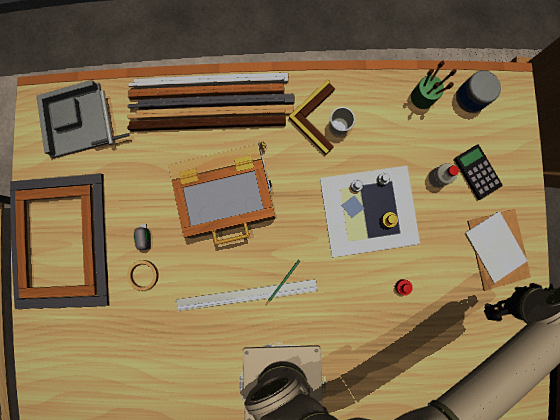

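```bash
python3 - <<'E'
import cv2,numpy as np
p=np.load("top0.npz")['p']; cv2.imwrite("pics/topcropw.png",cv2.resize(p[150:330,320:440],None,fx=3.3,fy=3.3,interpolation=cv2.INTER_CUBIC))
cv2.imwrite("pics/topcropc.png",cv2.resize(p[110:270,140:320],None,fx=3.7,fy=3.7,interpolation=cv2.INTER_CUBIC))
p=np.load("scene0.npz")['p']; cv2.imwrite("pics/scenecropw.png",cv2.resize(p[210:330,100:290],None,fx=4,fy=4,interpolation=cv2.INTER_CUBIC))
E
```

```text
(no output)
```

View pics/topcropw.png

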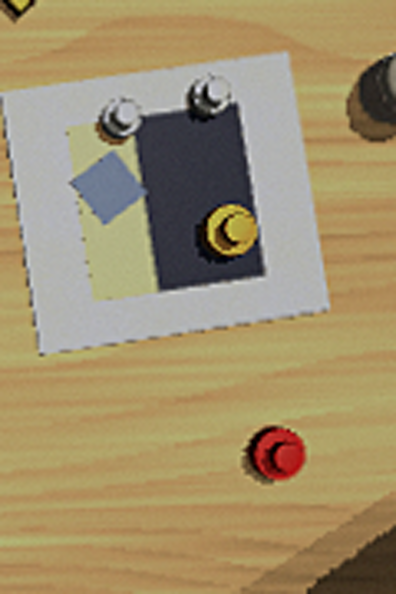

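View pics/topcropc.png

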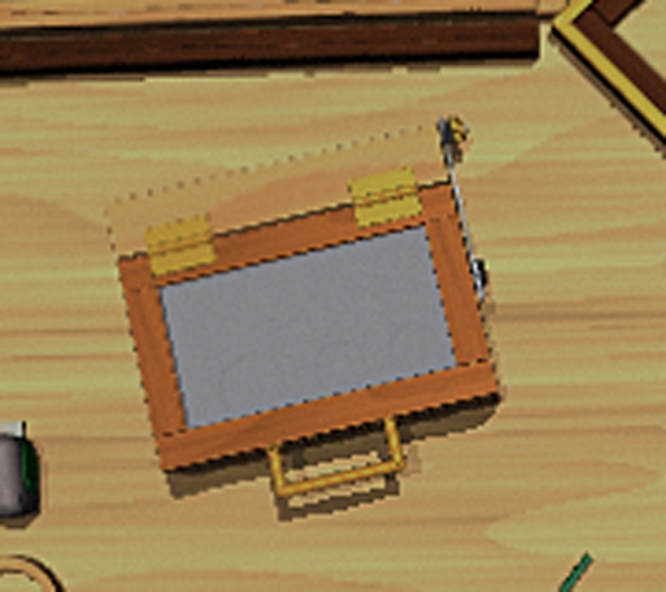

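View pics/scenecropw.png

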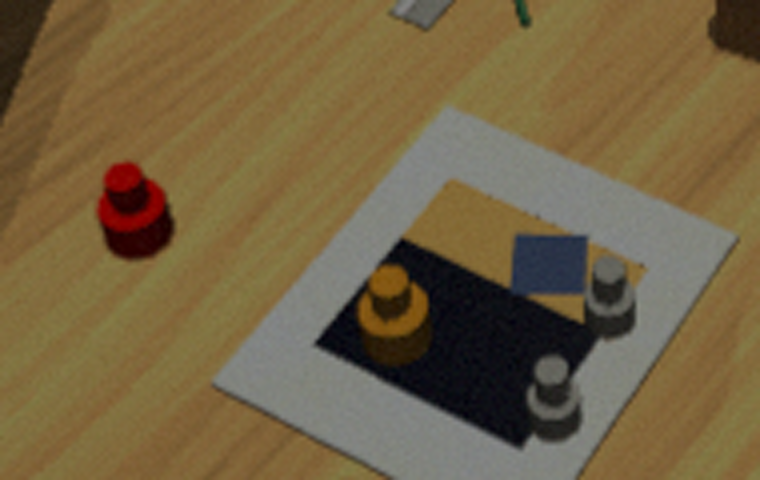

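The candidates are the gold weight on the print at top (390,219) / scene (199,290), and the red one on the bench at top (403,287) / scene (134,264). The gold one is brass-coloured and stands on the print, so it's the one meant, and the crop confirms it. The lid handle is at top (235,236), and the stay is on the case's right, at about top (267,170).

```bash
cat >h.py <<'E'
from workcell import monitor, viewer, manip
import cv2,numpy as np
from scipy.spatial.transform import Rotation as Ro
def und(n,px):
    m=viewer.camera_model(n);return cv2.undistortPoints(np.array(px,float).reshape(-1,1,2),m["camera_matrix"],m["distortion"])[:,0],m
def ray_z(n,px,z):
    u,m=und(n,px);R,t=m["R"],m["t"];c=-R.T@t
    d=np.c_[u,np.ones(len(u))]@R
    return c+d*((np.asarray(z)-c[2])/d[:,2])[:,None]
def cloud(n,d):
    v,u=np.mgrid[:420,:560];q,m=und(n,np.stack([u.ravel(),v.ravel()],1))
    P=np.c_[q,np.ones(len(q))]*d.reshape(-1,1);return ((P-m["t"])@m["R"]).reshape(420,560,3)
def proj(n,X):
    m=viewer.camera_model(n);return cv2.projectPoints(np.array(X,float).reshape(-1,1,3),cv2.Rodrigues(m["R"])[0],m["t"],m["camera_matrix"],m["distortion"])[0][:,0]
def tri(a,b):
    A=[];B=[]
    for n,p in(("top",a),("scene",b)):
        u,m=und(n,p);u=u[0];R,t=m["R"],m["t"]
        for i in(0,1):A.append(R[i]-u[i]*R[2]);B.append(u[i]*t[2]-t[i])
    return np.linalg.lstsq(np.array(A),np.array(B),rcond=None)[0]
E
python3 - <<'E'
from h import *
T=np.load("top0.npz");C=cloud("top",T['d'])
viewer.camera("top")
r=viewer.regions_of("lid","top");print([(x['score'],x['box'],x['region'].sum()) for x in r])
m=r[0]['region']; P=C[m&(T['d']>0)]
print(np.percentile(P,[1,50,99],axis=0).round(3))
hsv=cv2.cvtColor(T['p'],cv2.COLOR_BGR2HSV)
# hinge & handle
print("hinge",ray_z("top",[[214.5,169.1]],.105)); print("handle tri",tri([235,236.4],[283.4,167.8]))
print("hinge tri",tri([214.5,169.1],[349.5,183]))
for x in r[:1]:
    Q=P[(P[:,2]>.08)]
    c=np.median(Q,0)
    for _ in range(8):
        w=Q[np.abs((Q-c)@np.linalg.svd(Q-c,full_matrices=0)[2][2])<.008] 
        c=w.mean(0);n=np.linalg.svd(w-c,full_matrices=0)[2][2];n*=np.sign(n[2]);Q=w
    print("plane",n,c,len(Q),"tilt",np.arccos(n[2]),"dir",np.arctan2(n[1],n[0]))
    np.save("m.npy",m)
    rc=cv2.minAreaRect(Q[:,:2].astype(np.float32)*1000);print(rc)
# weights
for n in("brass_weight","steel_weight_a"):
    for x in viewer.regions_of(n,"top"):
        q=C[x['region']];print(n,x['score'],x['box'],q[q[:,2]>.03].mean(0),q[:,2].max())
print("brass",tri([389,219.8],[201.3,294.1]))
E
```

```text
[(0.86, [174.0, 140.0, 98.5, 102.4], np.int64(5623))]
[[0.436 0.022 0.09 ]
 [0.548 0.15  0.103]
 [0.646 0.283 0.114]]
hinge [[0.63250149 0.17299074 0.105     ]]
handle tri [0.4401026  0.11662957 0.10731702]
hinge tri [0.63212445 0.17262003 0.10943133]
plane [0.02078745 0.00190921 0.99978209] [0.54675751 0.15137974 0.10356711] 5219 tilt 0.020876456499011854 dir 0.0915872985229681
((532.9633178710938, 148.6536865234375), (205.23681640625, 260.1700134277344), 11.639467239379883)
brass_weight 0.76 [394.4, 279.0, 16.5, 18.9] [ 0.28183306 -0.35881391  0.05328086] 1.4461185006843382
brass_weight 0.66 [379.3, 212.9, 14.2, 15.7] [ 0.48036191 -0.32420205  0.04933292] 0.07553868915138029
steel_weight_a 0.66 [352.4, 179.1, 9.7, 12.1] [ 0.58402727 -0.23325771  0.04831808] 0.06809707575588207
brass [ 0.48478207 -0.32929656  0.00784427]
```

```bash
python3 - <<'E'
from h import *
T=np.load("top0.npz");p=T['p'];C=cloud("top",T['d'])
def cr(p,x,y,w,h,f,n):cv2.imwrite(n,cv2.resize(p[y:y+h,x:x+w],None,fx=f,fy=f,interpolation=cv2.INTER_NEAREST))
cr(p,205,212,55,40,14,"pics/hand.png")
S=np.load("scene0.npz")['p'];cr(S,265,135,130,110,6,"pics/scase.png")
f=lambda x,y:[140+(x+.5)/3.7-.5,110+(y+.5)/3.7-.5]
L=ray_z("top",[f(163,467),f(498,393),f(120,258),f(450,185)],.105)
print("front/back lid corners",L.round(4))
a=L[0]-L[1];b=L[2]-L[3];print("yaw",[np.degrees(np.arctan2(-v[0],v[1])) for v in(a,b)])
H=ray_z("top",[f(278,490),f(402,463)],.1);print(H,H.mean(0),np.degrees(np.arctan2(-(H[0]-H[1])[0],(H[0]-H[1])[1])),np.linalg.norm(H[0]-H[1]))
print(C[236:246,226:240,2].round(3))
E
```

```text
front/back lid corners [[0.448  0.2622 0.105 ]
 [0.4968 0.0091 0.105 ]
 [0.6073 0.2936 0.105 ]
 [0.6554 0.0413 0.105 ]]
yaw [np.float64(10.921231114242435), np.float64(10.790335935796291)]
[[0.4287325  0.17621618 0.1       ]
 [0.44658254 0.08247669 0.1       ]] [0.43765752 0.12934643 0.1       ] 10.781288430645159 0.09542387745441108
[[-0.    -0.002  0.001  0.005  0.004 -0.002  0.002 -0.003 -0.002  0.002
   0.106  0.104  0.104  0.105]
 [ 0.    -0.001  0.001  0.001  0.004  0.006  0.107  0.101  0.103  0.109
   0.105  0.104  0.105  0.105]
 [ 0.001  0.102  0.102  0.103  0.107  0.104  0.109  0.112  0.109  0.103
   0.111  0.109  0.107  0.105]
 [ 0.103  0.106  0.109  0.105  0.106  0.107  0.109  0.111  0.105  0.104
   0.101  0.102  0.1    0.002]
 [ 0.107  0.107  0.11   0.106  0.099  0.104  0.104  0.105  0.097  0.002
  -0.001 -0.001 -0.     0.003]
 [ 0.105  0.108  0.105  0.105 -0.     0.001 -0.001  0.003  0.002  0.002
   0.001  0.003  0.003  0.001]
 [ 0.003  0.001  0.002  0.002 -0.002  0.002  0.005  0.005  0.002 -0.008
  -0.    -0.001 -0.    -0.003]
 [ 0.002 -0.004 -0.002  0.002  0.002  0.005 -0.     0.002  0.003  0.004
   0.003  0.004  0.001 -0.   ]
 [ 0.001  0.005 -0.005  0.004 -0.001  0.004 -0.004 -0.002  0.001 -0.
   0.003 -0.002  0.001 -0.001]
 [ 0.007  0.002 -0.001 -0.003  0.005  0.002 -0.002  0.003  0.001 -0.002
  -0.002 -0.001 -0.001 -0.   ]]
```

View pics/hand.png

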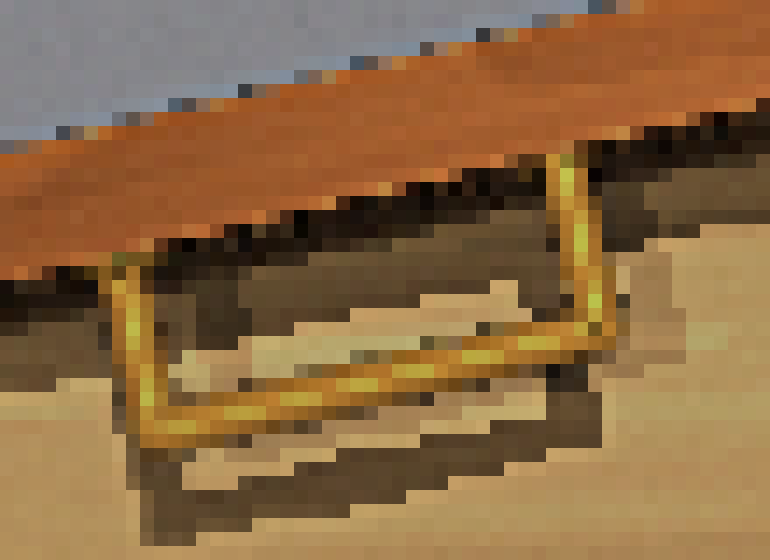

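View pics/scase.png

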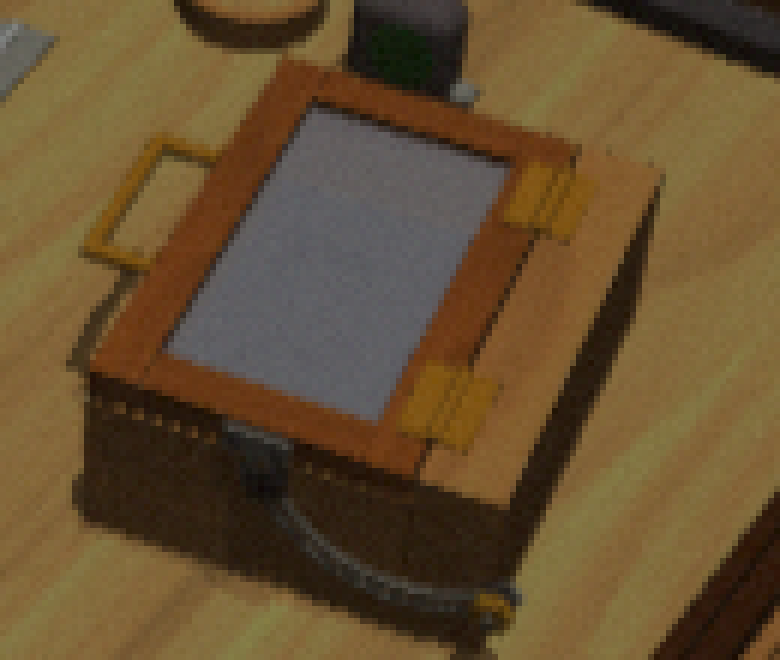

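```bash
cat >>h.py <<'E'
def plan(target,yaw=None):
    """yaw: desired world heading of tool y (mod 180), deg. prints offset mm & twist deg"""
    o=monitor.get_obs();R=Ro.from_quat(o["ee_rot"]).as_matrix()
    off=R.T@(np.array(target)-o["position"])*1000
    print("t",round(o["clock"],2),"pos",o["position"].round(4),"F",o["ft_force"].round(2),"gw",round(o["grip_width"],3))
    h=np.degrees(np.arctan2(R[1,1],R[0,1]));print("x-axis",R[:,0].round(3),"y head",h.round(2),"z",R[:,2].round(3),"offset",off.round(1))
    if yaw is not None:
        dl=(yaw-h+90)%180-90; print("twist",-dl if R[2,0]<0 else dl, "q7",o["joint_pos"][6])
E
python3 - <<'E'
from h import *
hnd=ray_z("top",[[231.4,238.8]],.100)[0];print(hnd)
plan([.45,-.25,.23],10.8)
T=np.load("top0.npz");p=T['p'];hsv=cv2.cvtColor(p,cv2.COLOR_BGR2HSV)
cv2.imwrite("pics/bw.png",cv2.resize(p[205:235,375:405],None,fx=18,fy=18,interpolation=cv2.INTER_NEAREST))
S=np.load("scene0.npz")['p'];cv2.imwrite("pics/bws.png",cv2.resize(S[268:308,180:220],None,fx=14,fy=14,interpolation=cv2.INTER_NEAREST))
E
```

```text
[0.43663452 0.12965367 0.1       ]
t 0.9 pos [ 0.257  -0.5697  0.2313] F [-0.2  -0.57 -0.64] gw 1.001
x-axis [ 0. -0. -1.] y head -65.72 z [-0.912 -0.411 -0.   ] offset [   1.3 -212.1 -307.4]
twist -76.51687313475128 q7 -0.0885045144829513
```

View pics/bw.png

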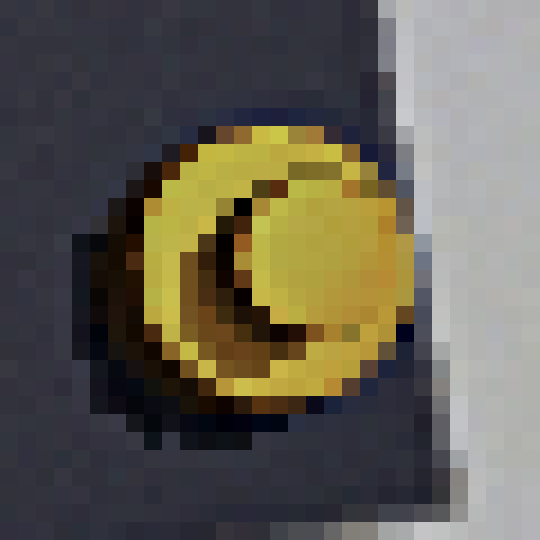

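View pics/bws.png

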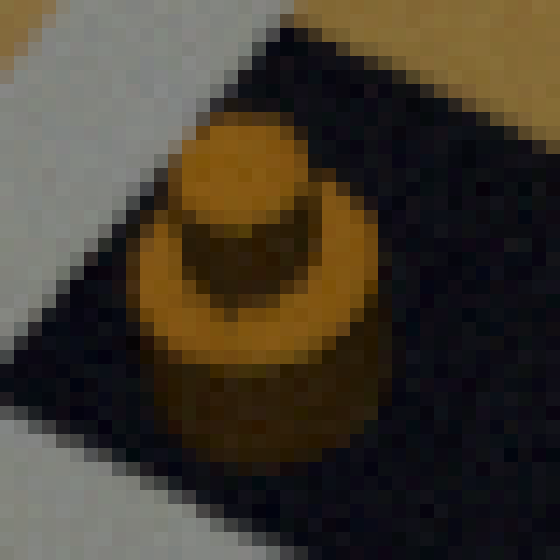

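>>> send_rows([
  [0,-20,-30],
  [0,-43,-63],
  [0,-66,-97],
  [0,-89,-130],
  [0,-110,-160],
], grip=[0,0,0,0,0], twist=[-7,-14,-21,-28,-35])

```text
clock: 1.32
position: [0.3588, -0.4014, 0.2315]
ee_rot: [0.613, 0.352, -0.613, 0.352]
ft_force: [1.2, 0.2, 0.7]
grip_width: 1.001
```

```bash
python3 - <<'E'
from h import *
plan([.44,-.20,.23],10.8); d=ray_z("top",[[392.55,218.7],[390,219]],[.068,.039]);print(d,tri([392.55,218.7],[196.9,279.5]))
E
```

```text
t 1.32 pos [ 0.3588 -0.4014  0.2315] F [1.21 0.22 0.74] gw 1.001
x-axis [ 0. -0. -1.] y head -30.32 z [-0.505 -0.863  0.   ] offset [   1.5  -31.6 -214.9]
twist -41.12311284408011 q7 0.19541047040559922
[[ 0.48145886 -0.32916156  0.068     ]
 [ 0.48230958 -0.32815849  0.039     ]] [ 0.48176489 -0.3286856   0.06878094]
```

>>> send_rows([
  [0,-6,-41],
  [0,-12,-82],
  [0,-18,-123],
  [0,-24,-163],
  [0,-30,-203],
], grip=[0,60,120,170,170], twist=[-7,-14,-21,-28,-35])

```text
clock: 1.73
position: [0.4359, -0.2119, 0.2316]
ee_rot: [0.479, 0.519, -0.479, 0.52]
ft_force: [1.4, -0.9, 0.7]
grip_width: 0.453
```

```bash
python3 - <<'E'
from h import *
plan([.437,.129,.23],10.8); 
E
```

```text
t 1.73 pos [ 0.4359 -0.2119  0.2316] F [ 1.41 -0.86  0.7 ] gw 0.453
x-axis [ 0.    -0.001 -1.   ] y head 4.63 z [ 0.081 -0.997  0.001] offset [   1.4   28.6 -339.7]
twist -6.1738618308788205 q7 0.4232174930334266
```

>>> send_rows([
  [0,3,-41],
  [0,7,-82],
  [0,10,-123],
  [0,14,-164],
  [0,17,-204],
], grip=[170,170,170,170,170], twist=[-2,-4,-6,-6,-6])

```text
clock: 2.15
position: [0.437, -0.0071, 0.2316]
ee_rot: [0.453, 0.542, -0.453, 0.543]
ft_force: [1.9, -0.5, -0.2]
grip_width: 0.332
```

```bash
python3 - <<'E'
from h import *
plan([.437,.129,.18],10.8); 
E
```

```text
t 2.15 pos [ 0.437  -0.0071  0.2316] F [ 1.86 -0.46 -0.17] gw 0.332
x-axis [ 0.001 -0.001 -1.   ] y head 10.3 z [ 0.179 -0.984  0.001] offset [  51.5   24.3 -133.9]
twist -0.49944462955456004 q7 0.14117482283828187
```

>>> send_rows([
  [0,8,-40],
  [0,16,-80],
  [10,24,-115],
  [30,24,-134],
  [50,24,-134],
], grip=[180,180,180,180,180], twist=[-0.5,-0.5,-0.5,-0.5,-0.5])

```text
clock: 2.57
position: [0.4365, 0.1322, 0.1817]
ee_rot: [0.45, 0.546, -0.448, 0.547]
ft_force: [-0.1, -0.3, -0.5]
grip_width: 0.295
```

```bash
python3 - <<'E'
from h import *
plan([.437,.1295,.081],10.8)
for n in("scene","top"):
    p,d=viewer.camera(n); cv2.imwrite(f"pics/{n}1.png",cv2.resize(p[135:245,225:395] if n=="scene" else p[190:270,180:290],None,fx=4.5,fy=4.5))
E
```

```text
t 2.57 pos [0.4365 0.1322 0.1817] F [-0.13 -0.31 -0.49] gw 0.295
x-axis [ 0.003  0.001 -1.   ] y head 11.16 z [ 0.194 -0.981 -0.001] offset [100.7  -0.3   2.8]
twist 0.3630808105936296 q7 -0.216863520265094
```

View pics/scene1.png

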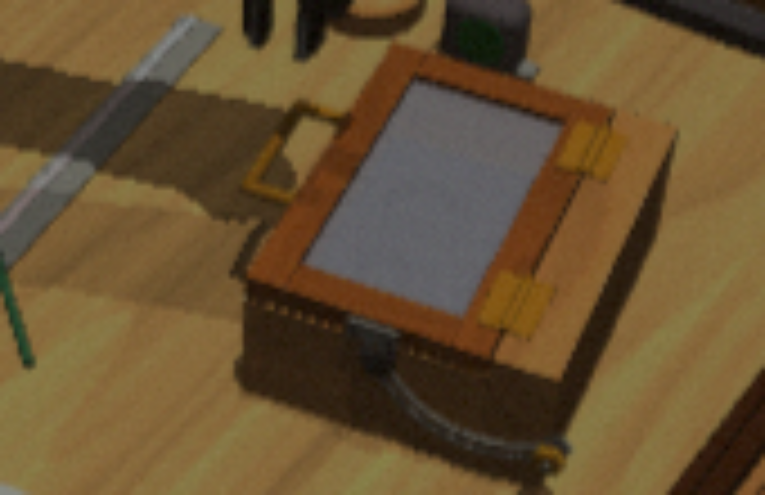

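View pics/top1.png

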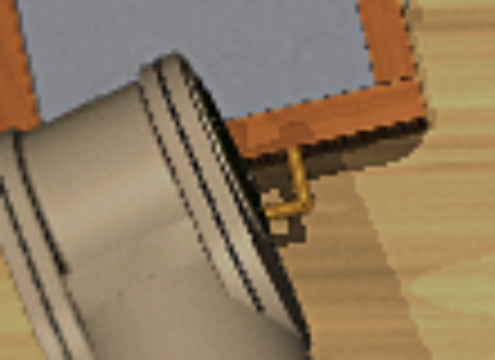

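>>> send_rows([
  [20,0,3],
  [40,0,3],
  [60,0,3],
  [70,0,3],
  [75,0,3],
], grip=[180,180,180,180,180], twist=[0,0,0,0,0])

```text
clock: 3.08
position: [0.4375, 0.1231, 0.1059]
ee_rot: [0.451, 0.545, -0.452, 0.544]
ft_force: [0.3, -0.0, -0.5]
grip_width: 0.292
```

>>> send_rows([
  [7,0,0],
  [14,0,0],
  [20,0,0],
  [24,0,0],
  [24,0,0],
], grip=[180,180,180,180,180], twist=[0,0,0,0,0])

```text
clock: 3.5
position: [0.4373, 0.124, 0.0818]
ee_rot: [0.451, 0.545, -0.451, 0.545]
ft_force: [-0.6, -0.9, -0.2]
grip_width: 0.295
```

>>> send_rows([
  [0,0,0],
  [0,0,0],
  [0,0,0],
  [0,0,0],
  [0,0,0],
], grip=[220,255,255,255,255], twist=[0,0,0,0,0], newtons=30)

```text
clock: 3.92
position: [0.4366, 0.1239, 0.0821]
ee_rot: [0.45, 0.545, -0.451, 0.545]
ft_force: [-5.7, -0.5, 0.3]
grip_width: 0.102
```

```bash
python3 - <<'E'
from h import *
plan([.437,.1295,.081],10.8)
E
```

```text
t 3.92 pos [0.4366 0.1239 0.0821] F [-5.71 -0.51  0.3 ] gw 0.102
x-axis [-0.002 -0.001 -1.   ] y head 10.8 z [ 0.187 -0.982  0.   ] offset [ 1.1  1.4 -5.4]
twist 0.003674870789097895 q7 -0.32334500245818554
```

```bash
cat >>h.py <<'E'
def arc(th0,ths):
    f=lambda t:np.array([-(199*np.sin(t)-9*np.cos(t)),-199*np.cos(t)-9*np.sin(t)])
    for t in ths: print(round(t,3),(f(t)-f(th0)).round(1))
def force():
    o=monitor.get_obs();R=Ro.from_quat(o["ee_rot"]).as_matrix();print("t",o["clock"],"pos",o["position"].round(4),"F tool",(R.T@o["ft_force"]).round(2))
E
python3 - <<'E'
from h import *
arc(.02,.02+.05*np.arange(1,6)); force()
E
```

```text
0.07 [-10.  -0.]
0.12 [-19.9   0.5]
0.17 [-29.8   1.5]
0.22 [-39.7   3. ]
0.27 [-49.4   4.9]
t 3.9167 pos [0.4366 0.1239 0.0821] F tool [-0.29 -5.71 -0.57]
```

>>> send_rows([
  [-10,-0.7,0],
  [-20,-0.2,0],
  [-30,1,0],
  [-40,2.5,0],
  [-49.5,4.5,0],
], grip=[255,255,255,255,255], twist=[0,0,0,0,0])

```text
clock: 4.33
position: [0.4415, 0.125, 0.1329]
ee_rot: [0.45, 0.545, -0.451, 0.545]
ft_force: [-4.7, 0.9, -5.2]
grip_width: 0.104
```

```bash
python3 - <<'E'
from h import *
force();arc(.27,.27+.05*np.arange(1,6))
E
```

```text
t 4.3333 pos [0.4415 0.125  0.1329] F tool [ 5.16 -4.41 -1.75]
0.32 [-9.7  2.5]
0.37 [-19.2   5.4]
0.42 [-28.5   8.8]
0.47 [-37.7  12.7]
0.52 [-46.7  17. ]
```

>>> send_rows([
  [-9.7,2.1,0],
  [-19.2,5,0],
  [-28.5,8.4,0],
  [-37.7,12.3,0],
  [-46.7,16.6,0],
], grip=[255,255,255,255,255], twist=[0,0,0,0,0])

```text
clock: 4.75
position: [0.4575, 0.1282, 0.1793]
ee_rot: [0.45, 0.545, -0.451, 0.544]
ft_force: [-6.7, 1.1, -3.9]
grip_width: 0.099
```

```bash
python3 - <<'E'
from h import *
force();arc(.52,.52+.06*np.arange(1,6))
E
```

```text
t 4.75 pos [0.4575 0.1282 0.1793] F tool [ 3.88 -6.39 -2.3 ]
0.58 [-10.5   5.8]
0.64 [-20.6  12.2]
0.7 [-30.2  19.2]
0.76 [-39.5  26.7]
0.82 [-48.3  34.8]
```

>>> send_rows([
  [-10.8,5.3,0],
  [-21,11.7,0],
  [-30.6,18.7,0],
  [-39.9,26.2,0],
  [-48.7,34.3,0],
], grip=[255,255,255,255,255], twist=[0,0,0,0,0])

```text
clock: 5.17
position: [0.4909, 0.1351, 0.2286]
ee_rot: [0.45, 0.546, -0.451, 0.544]
ft_force: [-13.7, 1.0, 4.8]
grip_width: 0.102
```

```bash
python3 - <<'E'
from h import *
force();arc(.82,.82+.06*np.arange(1,6))
E
```

```text
t 5.1667 pos [0.4909 0.1351 0.2286] F tool [ -4.81 -13.31  -3.57]
0.88 [-8.3  8.6]
0.94 [-16.   17.7]
1.0 [-23.2  27.2]
1.06 [-29.8  37.2]
1.12 [-35.8  47.5]
```

```bash
python3 - <<'E'
from h import *
arc(.8,.8+.05*np.arange(1,6))
E
```

```text
0.85 [-7.1  7. ]
0.9 [-13.8  14.4]
0.95 [-20.2  22. ]
1.0 [-26.1  30. ]
1.05 [-31.7  38.3]
```

>>> send_rows([
  [-8.3,5.9,0],
  [-15,13.3,0],
  [-21.4,21,0],
  [-27.3,29,0],
  [-32.9,37.2,0],
], grip=[255,255,255,255,255], twist=[0,0,0,0,0])

```text
clock: 5.58
position: [0.5286, 0.1428, 0.2612]
ee_rot: [0.451, 0.545, -0.45, 0.545]
ft_force: [-2.9, 5.3, -6.1]
grip_width: 0.098
```

```bash
python3 - <<'E'
from h import *
force();arc(1.05,1.05+.04*np.arange(1,6))
E
```

```text
t 5.5833 pos [0.5286 0.1428 0.2612] F tool [ 6.1  -1.81 -5.69]
1.09 [-4.1  6.8]
1.13 [-8.  13.8]
1.17 [-11.6  20.9]
1.21 [-14.9  28.2]
1.25 [-17.9  35.5]
```

>>> send_rows([
  [-3.8,7,-0.5],
  [-7.6,14,-0.6],
  [-11.2,21.1,-0.6],
  [-14.5,28.4,-0.6],
  [-17.5,35.7,-0.6],
], grip=[255,255,255,255,255], twist=[0,0,0,0,0])

```text
clock: 6.0
position: [0.5636, 0.15, 0.2795]
ee_rot: [0.451, 0.545, -0.45, 0.545]
ft_force: [-7.5, 3.6, 5.3]
grip_width: 0.099
```

```bash
python3 - <<'E'
from h import *
force();arc(1.25,1.25+.03*np.arange(1,6))
E
```

```text
t 6.0 pos [0.5636 0.15   0.2795] F tool [-5.33 -6.67 -4.94]
1.28 [-2.1  5.6]
1.31 [-3.9 11.3]
1.34 [-5.7 17. ]
1.37 [-7.2 22.8]
1.4 [-8.6 28.6]
```

>>> send_rows([
  [-2.8,5.4,-0.4],
  [-4.7,11,-0.4],
  [-6.5,16.7,-0.4],
  [-8,22.5,-0.4],
  [-9.4,28.3,-0.4],
], grip=[255,255,255,255,255], twist=[0,0,0,0,0])

```text
clock: 6.42
position: [0.5913, 0.1557, 0.2884]
ee_rot: [0.451, 0.545, -0.45, 0.545]
ft_force: [-6.2, 3.8, -0.8]
grip_width: 0.1
```

```bash
python3 - <<'E'
from h import *
force();arc(1.4,1.4+.01*np.arange(1,6))
E
```

```text
t 6.4167 pos [0.5913 0.1557 0.2884] F tool [ 0.76 -5.33 -4.93]
1.41 [-0.4  1.9]
1.42 [-0.8  3.9]
1.43 [-1.2  5.9]
1.44 [-1.6  7.8]
1.45 [-1.9  9.8]
```

>>> send_rows([
  [-0.3,1.6,-0.4],
  [-0.6,3.2,-0.4],
  [-0.9,4.8,-0.4],
  [-1.2,6.4,-0.4],
  [-1.5,8,-0.4],
], grip=[255,255,255,255,255], twist=[0,0,0,0,0])

```text
clock: 6.83
position: [0.5991, 0.1573, 0.2902]
ee_rot: [0.451, 0.545, -0.45, 0.545]
ft_force: [-6.2, 2.8, 0.8]
grip_width: 0.103
```

```bash
python3 - <<'E'
from h import *
force();arc(1.44,1.44+.01*np.arange(1,38,3))
E
```

```text
t 6.8333 pos [0.5991 0.1573 0.2902] F tool [-0.84 -5.6  -3.96]
1.45 [-0.3  2. ]
1.48 [-1.2  7.9]
1.51 [-2.  13.8]
1.54 [-2.5 19.8]
1.57 [-2.9 25.7]
1.6 [-3.1 31.7]
1.63 [-3.1 37.7]
1.66 [-2.9 43.6]
1.69 [-2.5 49.6]
1.72 [-2.  55.6]
1.75 [-1.3 61.5]
1.78 [-0.4 67.4]
1.81 [ 0.7 73.3]
```

>>> send_rows([
  [-0.2,1,-0.3],
  [-0.3,2,-0.3],
  [-0.5,3,-0.3],
  [-0.6,4,-0.3],
  [-0.8,5,-0.3],
], grip=[255,255,255,255,255], twist=[0,0,0,0,0])

```text
clock: 7.25
position: [0.6039, 0.1583, 0.291]
ee_rot: [0.451, 0.545, -0.45, 0.545]
ft_force: [-5.4, 1.9, 2.7]
grip_width: 0.097
```

```bash
python3 -c "from h import *;force()"
```

```text
t 7.25 pos [0.6039 0.1583 0.291 ] F tool [-2.72 -4.92 -2.91]
```

>>> send_rows([
  [-0.2,1,-0.2],
  [-0.4,2,-0.3],
  [-0.6,3,-0.3],
  [-0.8,4,-0.3],
  [-1,5,-0.3],
], grip=[255,255,255,255,255], twist=[0,0,0,0,0])

```text
clock: 7.67
position: [0.6088, 0.1593, 0.2918]
ee_rot: [0.451, 0.545, -0.45, 0.545]
ft_force: [-4.4, 2.5, 0.2]
grip_width: 0.103
```

>>> send_rows([
  [-0.1,1,-0.1],
  [-0.2,2,-0.2],
  [-0.4,3,-0.2],
  [-0.5,4,-0.2],
  [-0.6,5,-0.2],
], grip=[255,255,255,255,255], twist=[0,0,0,0,0])

```text
clock: 8.08
position: [0.6138, 0.1604, 0.2925]
ee_rot: [0.451, 0.545, -0.45, 0.545]
ft_force: [-6.0, 1.3, 3.3]
grip_width: 0.103
```

>>> send_rows([
  [-0.2,1,0],
  [-0.3,2,0],
  [-0.5,3,0],
  [-0.6,4,0],
  [-0.7,5,0],
], grip=[255,255,255,255,255], twist=[0,0,0,0,0])

```text
clock: 8.5
position: [0.6187, 0.1613, 0.293]
ee_rot: [0.451, 0.545, -0.45, 0.545]
ft_force: [-4.8, 1.6, 2.4]
grip_width: 0.106
```

>>> send_rows([
  [-0.2,1,0],
  [-0.3,2,0],
  [-0.4,3,0],
  [-0.5,4,0],
  [-0.5,5,0],
], grip=[255,255,255,255,255], twist=[0,0,0,0,0])

```text
clock: 8.92
position: [0.6236, 0.1624, 0.2934]
ee_rot: [0.451, 0.545, -0.45, 0.545]
ft_force: [-4.4, 1.5, 2.1]
grip_width: 0.104
```

>>> send_rows([
  [-0.2,1,0],
  [-0.3,2,0],
  [-0.4,3,0],
  [-0.4,4,0],
  [-0.4,5,0],
], grip=[255,255,255,255,255], twist=[0,0,0,0,0])

```text
clock: 9.33
position: [0.6284, 0.1633, 0.2937]
ee_rot: [0.451, 0.545, -0.45, 0.545]
ft_force: [-5.3, 2.2, 0.3]
grip_width: 0.099
```

>>> send_rows([
  [0,1,0],
  [-0.1,2,0],
  [-0.1,3,0],
  [-0.1,4,0],
  [-0.1,5,0],
], grip=[255,255,255,255,255], twist=[0,0,0,0,0])

```text
clock: 9.75
position: [0.6333, 0.1643, 0.2938]
ee_rot: [0.451, 0.545, -0.45, 0.545]
ft_force: [-4.2, 3.2, 2.6]
grip_width: 0.1
```

>>> send_rows([
  [0,1,-0.1],
  [-0.1,2,-0.2],
  [-0.1,3,-0.2],
  [-0.1,4,-0.2],
  [0,5,-0.2],
], grip=[255,255,255,255,255], twist=[0,0,0,0,0])

```text
clock: 10.17
position: [0.6382, 0.1653, 0.2937]
ee_rot: [0.451, 0.545, -0.45, 0.545]
ft_force: [-4.6, 1.3, 2.9]
grip_width: 0.095
```

>>> send_rows([
  [0,1,0],
  [0,2,0],
  [0,3,0],
  [0,4,0],
  [0.1,5,0],
], grip=[255,255,255,255,255], twist=[0,0,0,0,0])

```text
clock: 10.58
position: [0.6431, 0.1664, 0.2937]
ee_rot: [0.451, 0.545, -0.45, 0.545]
ft_force: [-5.0, 2.8, 2.0]
grip_width: 0.105
```

>>> send_rows([
  [0,1,0],
  [0,2,0],
  [0.1,3,0],
  [0.1,4,0],
  [0.2,5,0],
], grip=[255,255,255,255,255], twist=[0,0,0,0,0])

```text
clock: 11.0
position: [0.6481, 0.1674, 0.2935]
ee_rot: [0.451, 0.545, -0.45, 0.545]
ft_force: [-4.8, 3.0, 2.1]
grip_width: 0.103
```

>>> send_rows([
  [0.1,1,0],
  [0.2,2,0],
  [0.2,3,0],
  [0.3,4,0],
  [0.4,5,0],
], grip=[255,255,255,255,255], twist=[0,0,0,0,0])

```text
clock: 11.42
position: [0.653, 0.1683, 0.2931]
ee_rot: [0.451, 0.545, -0.45, 0.545]
ft_force: [-4.3, 3.0, 2.5]
grip_width: 0.099
```

>>> send_rows([
  [0.1,1,0],
  [0.2,2,-0.1],
  [0.3,3,-0.2],
  [0.4,4,-0.2],
  [0.5,5,-0.2],
], grip=[255,255,255,255,255], twist=[0,0,0,0,0])

```text
clock: 11.83
position: [0.6579, 0.1694, 0.2926]
ee_rot: [0.451, 0.545, -0.45, 0.545]
ft_force: [-5.3, 3.4, 1.9]
grip_width: 0.102
```

>>> send_rows([
  [0.2,1,0],
  [0.3,2,0],
  [0.5,3,0],
  [0.6,4,0],
  [0.7,5,0],
], grip=[255,255,255,255,255], twist=[0,0,0,0,0])

```text
clock: 12.25
position: [0.6625, 0.1703, 0.2919]
ee_rot: [0.451, 0.545, -0.45, 0.545]
ft_force: [-6.7, 1.9, 3.7]
grip_width: 0.103
```

>>> send_rows([
  [0.1,0.6,0],
  [0.2,1.2,0],
  [0.3,1.8,0],
  [0.4,2.4,0],
  [0.5,3,0],
], grip=[255,255,255,255,255], twist=[0,0,0,0,0])

```text
clock: 12.67
position: [0.6654, 0.1709, 0.2916]
ee_rot: [0.451, 0.545, -0.45, 0.545]
ft_force: [-7.4, 3.0, 4.2]
grip_width: 0.099
```

```bash
python3 -c "from h import *;force()"
```

```text
t 12.6667 pos [0.6654 0.1709 0.2916] F tool [-4.17 -6.71 -4.33]
```

>>> send_rows([
  [0.2,0.7,0],
  [0.3,1.4,0],
  [0.4,2,0],
  [0.4,2,0],
  [0.4,2,0],
], grip=[255,255,255,255,255], twist=[0,0,0,0,0])

```text
clock: 13.08
position: [0.6673, 0.1713, 0.2912]
ee_rot: [0.451, 0.545, -0.45, 0.545]
ft_force: [-8.1, 2.1, 4.0]
grip_width: 0.099
```

```bash
python3 -c "from h import *;force()"
```

```text
t 13.0833 pos [0.6673 0.1713 0.2912] F tool [-4.02 -7.57 -3.6 ]
```

>>> send_rows([
  [0.2,0.7,0],
  [0.3,1.4,0],
  [0.4,2,0],
  [0.4,2,0],
  [0.4,2,0],
], grip=[255,255,255,255,255], twist=[0,0,0,0,0])

```text
clock: 13.5
position: [0.6691, 0.1717, 0.291]
ee_rot: [0.451, 0.545, -0.45, 0.545]
ft_force: [-7.5, 1.6, 5.0]
grip_width: 0.099
```

```bash
python3 -c "from h import *;force()"
```

```text
t 13.5 pos [0.6691 0.1717 0.291 ] F tool [-4.96 -7.07 -3.  ]
```

>>> send_rows([
  [0.2,0.7,0],
  [0.3,1.4,0],
  [0.4,2,0],
  [0.4,2,0],
  [0.4,2,0],
], grip=[255,255,255,255,255], twist=[0,0,0,0,0])

```text
clock: 13.92
position: [0.6709, 0.172, 0.2906]
ee_rot: [0.451, 0.545, -0.45, 0.545]
ft_force: [-9.3, 1.1, 5.7]
grip_width: 0.101
```

```bash
python3 -c "from h import *;force()"
```

```text
t 13.9167 pos [0.6709 0.172  0.2906] F tool [-5.67 -8.88 -2.82]
```

>>> send_rows([
  [0,0.5,0],
  [0.1,1,0],
  [0.1,1,0],
  [0.1,1,0],
  [0.1,1,0],
], grip=[255,255,255,255,255], twist=[0,0,0,0,0])

```text
clock: 14.33
position: [0.6717, 0.1722, 0.2904]
ee_rot: [0.451, 0.545, -0.451, 0.545]
ft_force: [-10.6, 0.6, 6.0]
grip_width: 0.102
```

```bash
python3 -c "from h import *;force()"
```

```text
t 14.3333 pos [0.6717 0.1722 0.2904] F tool [ -5.95 -10.31  -2.55]
```

>>> send_rows([
  [0,0,0],
  [0,0,0],
  [0,0,0],
  [0,0,0],
  [0,0,0],
], grip=[255,255,255,255,255], twist=[0,0,0,0,0])

```text
clock: 14.75
position: [0.6717, 0.1722, 0.2904]
ee_rot: [0.451, 0.545, -0.451, 0.545]
ft_force: [-10.3, 0.8, 5.9]
grip_width: 0.098
```

>>> send_rows([
  [0,0,0],
  [0,0,0],
  [0,0,0],
  [0,0,0],
  [0,0,0],
], grip=[200,180,180,180,180], twist=[0,0,0,0,0])

```text
clock: 15.17
position: [0.6729, 0.171, 0.2889]
ee_rot: [0.451, 0.544, -0.451, 0.545]
ft_force: [-0.3, -0.9, -1.0]
grip_width: 0.297
```

```bash
python3 - <<'E'
from h import *
force(); plan([.4817,-.3287,.3],100)
E
```

```text
t 15.1667 pos [0.6729 0.171  0.2889] F tool [ 1.   -0.45  0.84]
t 15.17 pos [0.6729 0.171  0.2889] F [-0.29 -0.91 -1.  ] gw 0.297
x-axis [ 0.001 -0.    -1.   ] y head 10.74 z [ 0.186 -0.982  0.   ] offset [ -11.1 -280.9  455.4]
twist -89.26285394894381 q7 -0.33823843566702244
```

>>> send_rows([
  [-10,0,0],
  [-25,0,0],
  [-45,0,0],
  [-65,-10,15],
  [-65,-30,50],
], grip=[180,180,180,180,180], twist=[0,0,0,0,0])

```text
clock: 15.58
position: [0.6521, 0.1224, 0.3579]
ee_rot: [0.451, 0.547, -0.447, 0.547]
ft_force: [1.0, -0.3, 0.8]
grip_width: 0.296
```

>>> send_rows([
  [0,-21,35],
  [0,-42,70],
  [0,-63,105],
  [0,-84,140],
  [0,-105,175],
], grip=[160,150,140,140,140], twist=[0,0,0,0,0])

```text
clock: 16.0
position: [0.581, -0.0766, 0.3549]
ee_rot: [0.451, 0.544, -0.451, 0.545]
ft_force: [1.4, -0.5, 0.1]
grip_width: 0.451
```

```bash
python3 - <<'E'
from h import *
plan([.4817,-.3287,.2],10.8)
E
```

```text
t 16.0 pos [ 0.581  -0.0766  0.3549] F [ 1.37 -0.47  0.07] gw 0.451
x-axis [ 0.001 -0.001 -1.   ] y head 10.78 z [ 0.187 -0.982  0.001] offset [ 155.  -144.9  229. ]
twist -0.024055314358037094 q7 0.10441767236759623
```

>>> send_rows([
  [5,-20,33],
  [15,-40,65],
  [25,-60,98],
  [35,-80,130],
  [45,-98,160],
], grip=[140,140,140,140,140], twist=[0,0,0,0,0])

```text
clock: 16.42
position: [0.5145, -0.2527, 0.3096]
ee_rot: [0.451, 0.544, -0.451, 0.545]
ft_force: [1.2, -0.2, -0.4]
grip_width: 0.452
```

```bash
python3 - <<'E'
from h import *
plan([.4817,-.3287,.15],10.8)
for n in("scene","top"):
    p,d=viewer.camera(n); np.savez(f"{n}2.npz",p=p,d=d); cv2.imwrite(f"pics/{n}2.png",cv2.resize(p[90:250,230:400] if n=="scene" else p[90:270,140:320],None,fx=3.7,fy=3.7,interpolation=cv2.INTER_CUBIC))
r=viewer.spot_point("well","top");print(r)
for n in("scene","top"):
  for k in("hinge","well","lid_handle"):print(n,k,[(a["score"],a["position"]) for a in viewer.spot_point(k,n)])
E
```

```text
t 16.42 pos [ 0.5145 -0.2527  0.3096] F [ 1.18 -0.2  -0.36] gw 0.452
x-axis [ 0.001 -0.001 -1.   ] y head 10.73 z [ 0.186 -0.983  0.002] offset [159.7 -46.5  68.4]
twist -0.06703756871695532 q7 0.454952266169455
[{'position': [212.6, 215.8], 'score': 0.73}]
scene hinge [(0.92, [350.1, 184.1])]
scene well [(0.58, [319.6, 185.4])]
scene lid_handle [(0.63, [365.3, 132.2])]
top hinge [(0.64, [215.5, 167.4])]
top well [(0.73, [212.6, 215.8])]
top lid_handle [(0.69, [369.9, 211.8]), (0.62, [204.0, 141.9])]
```

View pics/top2.png

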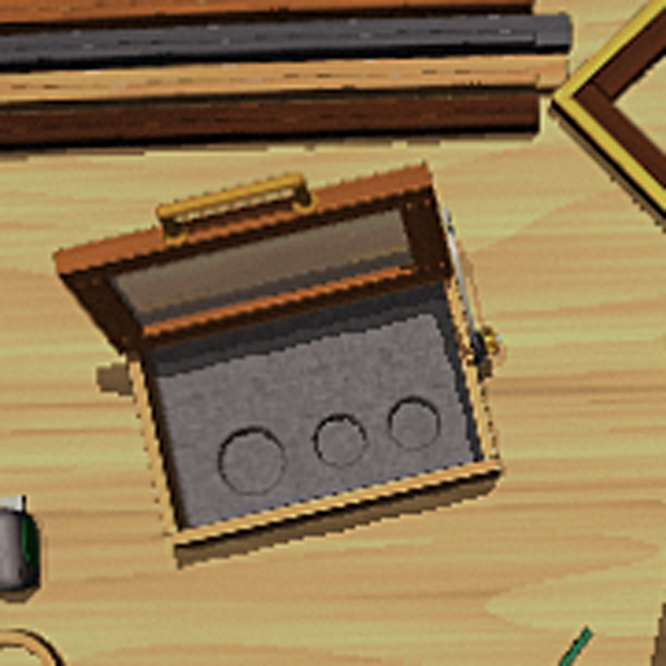

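View pics/scene2.png

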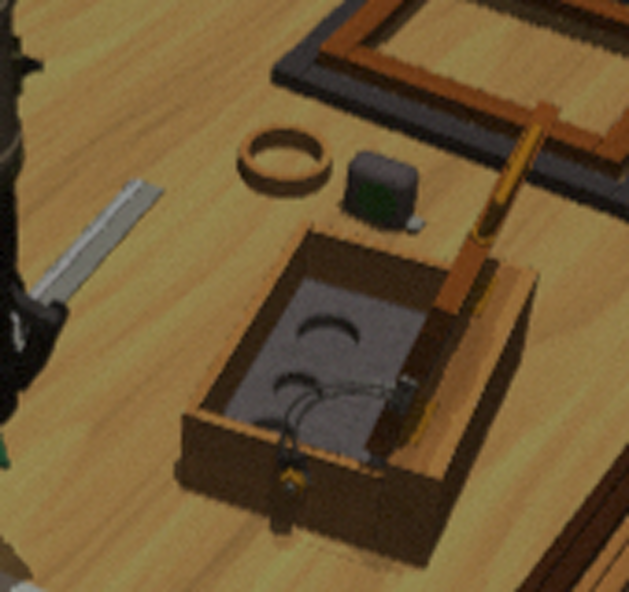

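```bash
python3 - <<'E'
from h import *
p=np.load("top2.npz")['p']
cv2.imwrite("pics/well.png",cv2.resize(p[190:240,185:265],None,fx=10,fy=10,interpolation=cv2.INTER_NEAREST))
print(ray_z("top",[[207.5,214]],.032))
# predicted wells from case pose hinge(.632,.167) yaw10.8 -> draw
c,s=np.cos(np.radians(10.8)),np.sin(np.radians(10.8))
O=np.array([.632-.06*c,.167-.06*s]);W=lambda x,y,z:[O[0]+c*x-s*y,O[1]+s*x+c*y,z]
q=cv2.resize(p[90:270,140:320],None,fx=3.7,fy=3.7,interpolation=cv2.INTER_CUBIC)
def dr(pts,col):
    u=((proj("top",pts)-[140,90]+.5)*3.7).astype(int);cv2.polylines(q,[u.reshape(-1,1,2)],True,col,1)
a=np.linspace(0,6.28,40)
dr([W(-.05+.026*np.cos(t),.06+.026*np.sin(t),.032) for t in a],(0,0,255))
dr([W(x,y,.087) for x,y in((-.105,-.13),(-.105,.13),(.06,.13),(.06,-.13))],(0,255,0))
cv2.imwrite("pics/ov.png",q);print("well pred",W(-.05,.06,.016))
E
```

```text
[[0.51231784 0.20574557 0.032     ]]
well pred [np.float64(0.5127055235447008), np.float64(0.20532529043929165), 0.016]
```

View pics/well.png

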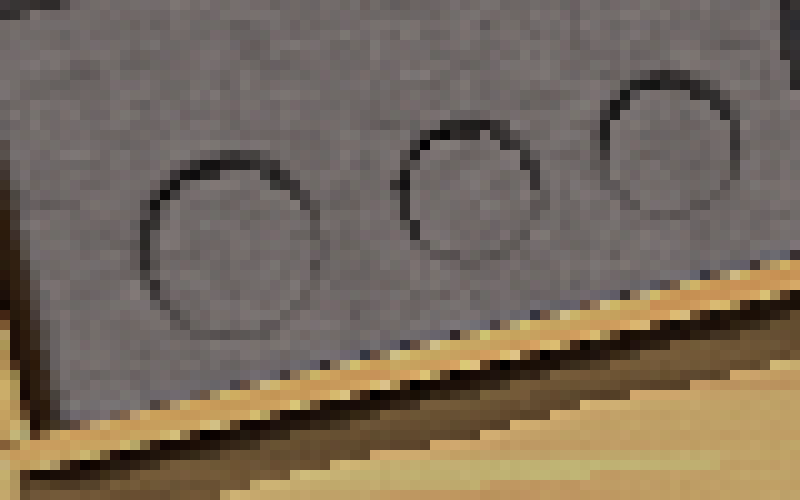

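View pics/ov.png

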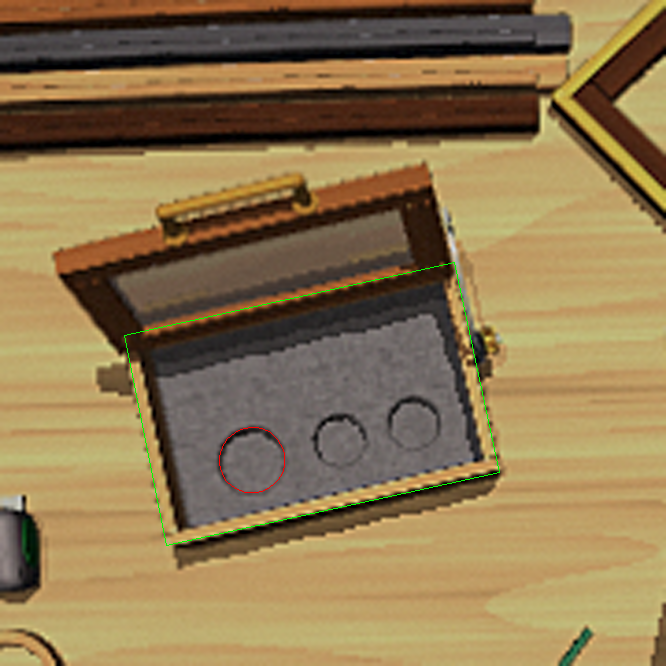

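>>> send_rows([
  [20,-15,22],
  [55,-30,45],
  [90,-46.5,68.4],
  [125,-46.5,68.4],
  [160,-46.5,68.4],
], grip=[140,140,140,140,140], twist=[0,0,0,0,0])

```text
clock: 17.28
position: [0.4815, -0.328, 0.1471]
ee_rot: [0.451, 0.544, -0.452, 0.544]
ft_force: [0.1, -0.2, -0.3]
grip_width: 0.448
```

```bash
python3 - <<'E'
from h import *
plan([.4818,-.3286,.041],10.8)
E
```

```text
t 17.28 pos [ 0.4815 -0.328   0.1471] F [ 0.11 -0.21 -0.32] gw 0.448
x-axis [-0.    -0.001 -1.   ] y head 10.64 z [ 0.185 -0.983  0.001] offset [106.1   0.2   0.6]
twist -0.16211877856964918 q7 0.5486213585316007
```

>>> send_rows([
  [25,0,0.5],
  [50,0,0.5],
  [70,0,0.5],
  [80,0,0.5],
  [85,0,0.5],
], grip=[140,140,140,140,140], twist=[0,0,0,0,0])

```text
clock: 17.7
position: [0.4827, -0.3258, 0.0627]
ee_rot: [0.451, 0.546, -0.45, 0.544]
ft_force: [0.2, 0.4, 1.2]
grip_width: 0.449
```

>>> send_rows([
  [7,0,0],
  [13,0,0],
  [18,0,0],
  [22,0,0],
  [22,0,0],
], grip=[140,140,140,140,140], twist=[0,0,0,0,0])

```text
clock: 18.12
position: [0.4826, -0.3267, 0.0415]
ee_rot: [0.451, 0.545, -0.451, 0.545]
ft_force: [-0.4, 0.2, 0.0]
grip_width: 0.452
```

```bash
python3 - <<'E'
from h import *
plan([.4818,-.3286,.041],10.8)
for n in("scene","top"):
    p,d=viewer.camera(n); cv2.imwrite(f"pics/{n}3.png",cv2.resize(p[230:330,140:290] if n=="scene" else p[170:270,330:440],None,fx=5,fy=5,interpolation=cv2.INTER_CUBIC))
E
```

```text
t 18.12 pos [ 0.4826 -0.3267  0.0415] F [-0.38  0.16  0.02] gw 0.452
x-axis [-0.  0. -1.] y head 10.78 z [ 0.187 -0.982 -0.   ] offset [ 0.5 -1.1  1.7]
twist -0.020181428209468777 q7 0.49071239685660856
```

View pics/scene3.png

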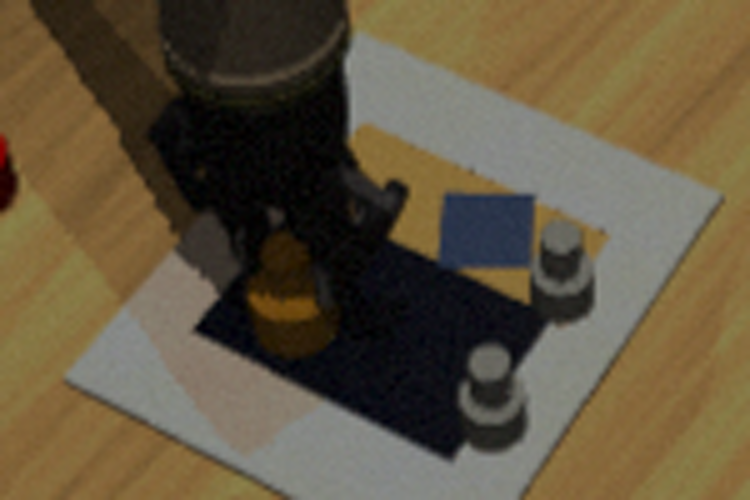

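The scene crop shows the fingers straddling the knob at crop (285,260) on the left-to-right axis. I'll correct by 1–2 mm, then close.

>>> send_rows([
  [0,-1,1.7],
  [0,-1,1.7],
  [0,-1,1.7],
  [0,-1,1.7],
  [0,-1,1.7],
], grip=[140,140,170,220,255], twist=[0,0,0,0,0], newtons=50)

```text
clock: 18.63
position: [0.4819, -0.329, 0.0423]
ee_rot: [0.451, 0.545, -0.451, 0.545]
ft_force: [-3.3, -1.0, 4.9]
grip_width: 0.286
```

>>> send_rows([
  [0,0,0],
  [0,0,0],
  [0,0,0],
  [-3,0,0],
  [-8,0,0],
], grip=[255,255,255,255,255], twist=[0,0,0,0,0])

```text
clock: 19.05
position: [0.4814, -0.3278, 0.049]
ee_rot: [0.451, 0.546, -0.451, 0.544]
ft_force: [-0.6, 0.5, -5.1]
grip_width: 0.282
```

>>> send_rows([
  [-15,0,0],
  [-35,0,0],
  [-60,0,0],
  [-85,0,0],
  [-100,0,0],
], grip=[255,255,255,255,255], twist=[0,0,0,0,0])

```text
clock: 19.47
position: [0.4828, -0.3284, 0.1524]
ee_rot: [0.451, 0.544, -0.45, 0.546]
ft_force: [0.5, -1.2, -5.2]
grip_width: 0.286
```

```bash
python3 - <<'E'
from h import *
plan([.5125,.2055,.15],10.8)
for n in("scene","top"):
    p,d=viewer.camera(n); np.savez(f"{n}4.npz",p=p,d=d);cv2.imwrite(f"pics/{n}4.png",cv2.resize(p[200:320,130:280] if n=="scene" else p[170:270,330:440],None,fx=5,fy=5,interpolation=cv2.INTER_CUBIC))
E
```

```text
t 19.47 pos [ 0.4828 -0.3284  0.1524] F [ 0.49 -1.19 -5.18] gw 0.286
x-axis [ 0.002 -0.001 -1.   ] y head 10.82 z [ 0.188 -0.982  0.001] offset [   2.   129.4 -518.8]
twist 0.01969701781627009 q7 0.5535282182058707
```

View pics/scene4.png

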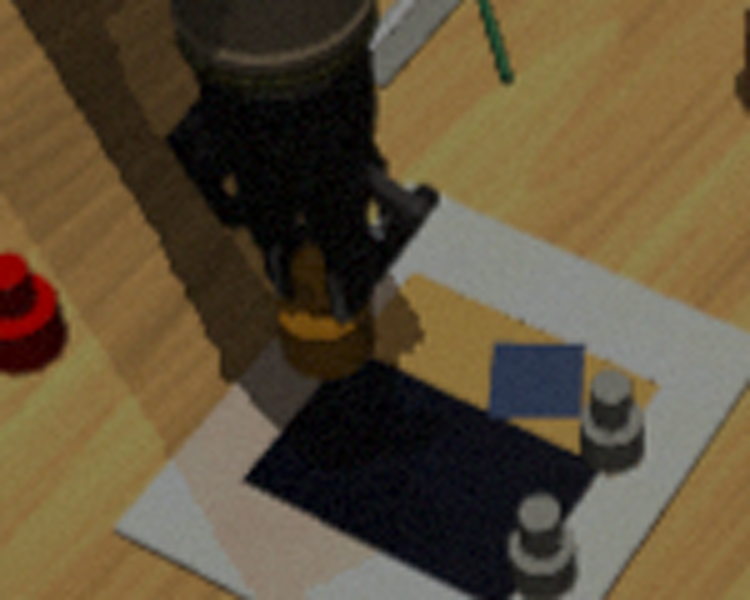

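View pics/top4.png

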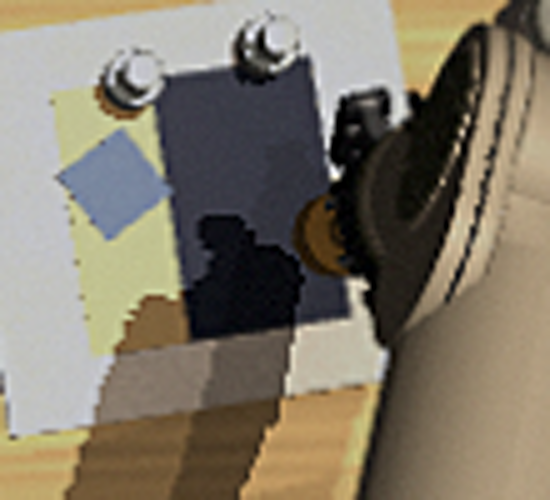

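>>> send_rows([
  [-12,2,-25],
  [-25,6,-60],
  [-30,12,-98],
  [-30,18,-135],
  [-30,22,-170],
], grip=[255,255,255,255,255], twist=[0,0,0,0,0])

```text
clock: 19.98
position: [0.4712, -0.155, 0.1787]
ee_rot: [0.451, 0.545, -0.451, 0.544]
ft_force: [1.1, -0.1, -4.7]
grip_width: 0.286
```

>>> send_rows([
  [0,4,-36],
  [0,8,-73],
  [0,12,-110],
  [0,16,-147],
  [0,20,-180],
], grip=[255,255,255,255,255], twist=[0,0,0,0,0])

```text
clock: 20.4
position: [0.4564, 0.0254, 0.1786]
ee_rot: [0.45, 0.545, -0.451, 0.545]
ft_force: [0.4, 0.5, -5.8]
grip_width: 0.284
```

>>> send_rows([
  [0,0,-36],
  [0,0,-73],
  [0,3,-110],
  [0,10,-140],
  [0,20,-160],
], grip=[255,255,255,255,255], twist=[0,0,0,0,0])

```text
clock: 20.82
position: [0.4455, 0.1872, 0.1789]
ee_rot: [0.45, 0.546, -0.45, 0.545]
ft_force: [1.2, -0.2, -4.9]
grip_width: 0.285
```

```bash
python3 - <<'E'
from h import *
plan([.5125,.2055,.18],10.8)
E
```

```text
t 20.82 pos [0.4455 0.1872 0.1789] F [ 1.16 -0.19 -4.9 ] gw 0.285
x-axis [-0.001 -0.    -1.   ] y head 10.98 z [ 0.19  -0.982 -0.   ] offset [-1.1 69.2 -5.2]
twist 0.1764630814938073 q7 -0.4141031520036444
```

>>> send_rows([
  [0,20,-2],
  [0,40,-4],
  [0,58,-5],
  [0,69,-5],
  [0,69,-5],
], grip=[255,255,255,255,255], twist=[0,0,0,0,0])

```text
clock: 21.23
position: [0.5154, 0.2018, 0.1779]
ee_rot: [0.451, 0.546, -0.451, 0.544]
ft_force: [-1.3, -0.0, -6.0]
grip_width: 0.283
```

>>> send_rows([
  [15,0,0],
  [35,0,0],
  [55,0,0],
  [70,0,0],
  [80,0,0],
], grip=[255,255,255,255,255], twist=[0,0,0,0,0])

```text
clock: 21.65
position: [0.5125, 0.2011, 0.0971]
ee_rot: [0.45, 0.546, -0.452, 0.544]
ft_force: [-0.2, -0.8, -5.8]
grip_width: 0.287
```

>>> send_rows([
  [3,0,0],
  [6,0,0],
  [9,0,0],
  [11,0,0],
  [11,0,0],
], grip=[255,255,255,255,255], twist=[0,0,0,0,0])

```text
clock: 22.07
position: [0.5146, 0.2019, 0.0891]
ee_rot: [0.451, 0.545, -0.451, 0.545]
ft_force: [-0.8, -0.3, -5.4]
grip_width: 0.281
```

```bash
python3 - <<'E'
from h import *
plan([.5125,.2055,.053],10.8)
for n in("scene","top"):
    p,d=viewer.camera(n); np.savez(f"{n}5.npz",p=p,d=d);cv2.imwrite(f"pics/{n}5.png",cv2.resize(p[100:250,230:390] if n=="scene" else p[150:270,160:290],None,fx=4.5,fy=4.5,interpolation=cv2.INTER_CUBIC))
E
```

```text
t 22.07 pos [0.5146 0.2019 0.0891] F [-0.75 -0.35 -5.39] gw 0.281
x-axis [ 0.  0. -1.] y head 10.78 z [ 0.187 -0.982  0.   ] offset [36.1 -1.4 -4. ]
twist -0.022020924869337932 q7 -0.565581863259991
```

View pics/scene5.png

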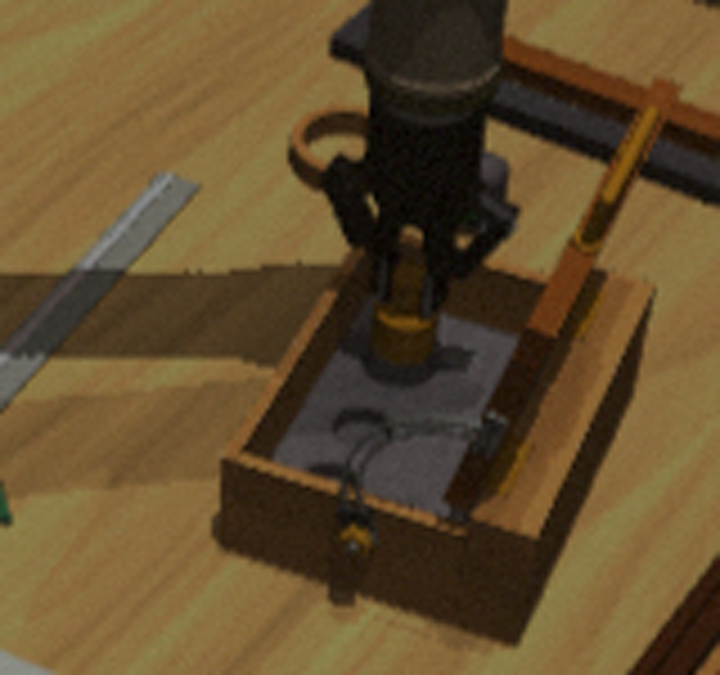

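View pics/top5.png

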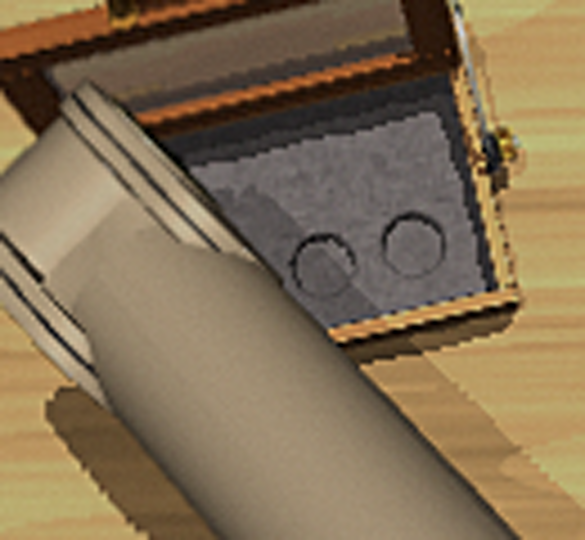

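>>> send_rows([
  [0,-1.4,-4],
  [4,-1.4,-4],
  [8,-1.4,-4],
  [12,-1.4,-4],
  [12,-1.4,-4],
], grip=[255,255,255,255,255], twist=[0,0,0,0,0])

```text
clock: 22.58
position: [0.5118, 0.2051, 0.0758]
ee_rot: [0.45, 0.545, -0.451, 0.545]
ft_force: [-0.1, -0.1, -6.0]
grip_width: 0.285
```

```bash
python3 - <<'E'
from h import *
plan([.5125,.2055,.053],10.8)
p,d=viewer.camera("scene"); np.savez("scene6.npz",p=p,d=d)
o=monitor.get_obs()["position"]
q=p[140:230,270:380].copy();f=7;q=cv2.resize(q,None,fx=f,fy=f,interpolation=cv2.INTER_CUBIC)
def dr(c,r,z,col):
    a=np.linspace(0,6.28,40);u=((proj("scene",[[c[0]+r*np.cos(t),c[1]+r*np.sin(t),z] for t in a])-[270,140]+.5)*f).astype(int);cv2.polylines(q,[u.reshape(-1,1,2)],True,col,1)
dr((.5125,.2055),.026,.032,(0,0,255));b=o[2]-.037;dr(o,.023,b,(0,255,0));dr(o,.023,b+.034,(0,255,0))
cv2.imwrite("pics/s6.png",q)
E
```

```text
t 22.58 pos [0.5118 0.2051 0.0758] F [-0.06 -0.14 -5.98] gw 0.285
x-axis [-0.001 -0.001 -1.   ] y head 10.78 z [ 0.187 -0.982  0.   ] offset [22.8  0.8 -0.3]
twist -0.01808269604659074 q7 -0.5839942110534039
```

View pics/s6.png

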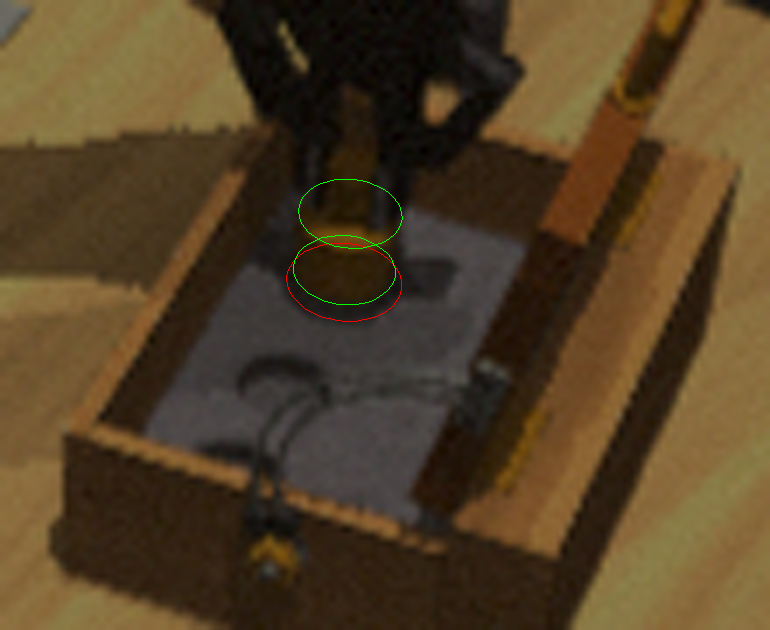

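>>> send_rows([
  [2,0.6,0],
  [4,0.6,0],
  [6,0.6,0],
  [8,0.6,0],
  [10,0.6,0],
], grip=[255,255,255,255,255], twist=[0,0,0,0,0])

```text
clock: 23.05
position: [0.5129, 0.2056, 0.0667]
ee_rot: [0.451, 0.545, -0.451, 0.545]
ft_force: [0.5, 0.2, -5.6]
grip_width: 0.288
```

```bash
python3 -c "from h import *;plan([.5125,.2055,.053],10.8)"
```

```text
t 23.05 pos [0.5129 0.2056 0.0667] F [ 0.48  0.19 -5.59] gw 0.288
x-axis [ 0. -0. -1.] y head 10.78 z [ 0.187 -0.982  0.   ] offset [13.7 -0.4  0. ]
twist -0.018811599120923006 q7 -0.5926804275080856
```

Its base is now at about 30 mm, just inside the mouth, with no contact force. I'll keep lowering.

>>> send_rows([
  [2,-0.3,0],
  [4,-0.3,0],
  [6,-0.3,0],
  [7,-0.3,0],
  [8,-0.3,0],
], grip=[255,255,255,255,255], twist=[0,0,0,0,0])

```text
clock: 23.47
position: [0.5126, 0.2055, 0.0587]
ee_rot: [0.451, 0.545, -0.451, 0.545]
ft_force: [0.1, 1.2, -5.7]
grip_width: 0.286
```

>>> send_rows([
  [0.8,0,0],
  [1.6,0,0],
  [2.4,0,0],
  [3.2,0,0],
  [4,0,0],
], grip=[255,255,255,255,255], twist=[0,0,0,0,0])

```text
clock: 23.88
position: [0.5127, 0.2055, 0.0549]
ee_rot: [0.451, 0.545, -0.451, 0.545]
ft_force: [0.7, 0.9, -5.0]
grip_width: 0.283
```

>>> send_rows([
  [0.5,0,0],
  [1,0,0],
  [1.5,0,0],
  [2,0,0],
  [2.5,0,0],
], grip=[255,255,255,255,255], twist=[0,0,0,0,0])

```text
clock: 24.3
position: [0.5127, 0.2058, 0.0533]
ee_rot: [0.451, 0.545, -0.451, 0.545]
ft_force: [-6.3, -2.9, 13.1]
grip_width: 0.287
```

>>> send_rows([
  [-0.5,0,0],
  [-1,-0.4,0.2],
  [-1,-0.4,0.2],
  [-1,-0.4,0.2],
  [-1,-0.4,0.2],
], grip=[255,255,255,255,255], twist=[0,0,0,0,0])

```text
clock: 24.72
position: [0.5123, 0.2053, 0.0534]
ee_rot: [0.451, 0.545, -0.451, 0.545]
ft_force: [-0.5, -0.5, -1.9]
grip_width: 0.286
```

>>> send_rows([
  [0,0,0],
  [0,0,0],
  [0,0,0],
  [0,0,0],
  [0,0,0],
], grip=[180,160,150,140,130], twist=[0,0,0,0,0])

```text
clock: 25.13
position: [0.5125, 0.2054, 0.0537]
ee_rot: [0.451, 0.545, -0.451, 0.545]
ft_force: [-0.1, 0.1, -0.5]
grip_width: 0.492
```

>>> send_rows([
  [-4,0,0],
  [-12,0,0],
  [-22,0,0],
  [-34,0,0],
  [-48,0,0],
], grip=[130,130,130,130,130], twist=[0,0,0,0,0])

```text
clock: 25.55
position: [0.5122, 0.2053, 0.1028]
ee_rot: [0.451, 0.545, -0.451, 0.545]
ft_force: [-0.9, -0.3, -0.5]
grip_width: 0.489
```

>>> send_rows([
  [-30,0,0],
  [-60,0,0],
  [-90,0,0],
  [-100,-30,20],
  [-100,-65,40],
], grip=[130,130,130,130,130], twist=[0,0,0,0,0])

```text
clock: 25.97
position: [0.4572, 0.1562, 0.2049]
ee_rot: [0.452, 0.545, -0.448, 0.546]
ft_force: [-0.1, -1.3, 1.8]
grip_width: 0.493
```

>>> send_rows([
  [0,0,40],
  [0,0,80],
  [0,0,120],
  [0,0,160],
  [0,0,200],
], grip=[130,130,130,130,130], twist=[0,0,0,0,0])

```text
clock: 26.38
position: [0.4935, -0.0445, 0.2031]
ee_rot: [0.451, 0.544, -0.451, 0.546]
ft_force: [1.0, 0.8, 0.5]
grip_width: 0.491
```

```bash
python3 - <<'E'
from h import *
force()
for n in("scene","top"):
    p,d=viewer.camera(n); np.savez(f"{n}7.npz",p=p,d=d)
    x,y=((265,110) if n=="scene" else (165,130));f=6
    q=cv2.resize(p[y:y+110,x:x+120],None,fx=f,fy=f,interpolation=cv2.INTER_CUBIC)
    a=np.linspace(0,6.28,40)
    for r,z in((.013,.079),(.023,.050)):
        u=((proj(n,[[.5125+r*np.cos(t),.2055+r*np.sin(t),z] for t in a])-[x,y]+.5)*f).astype(int)
        cv2.polylines(q,[u.reshape(-1,1,2)],True,(0,0,255),1)
    cv2.imwrite(f"pics/{n}7.png",q)
E
```

```text
t 26.3833 pos [ 0.4935 -0.0445  0.2031] F tool [-0.52  1.18 -0.61]
```

View pics/scene7.png

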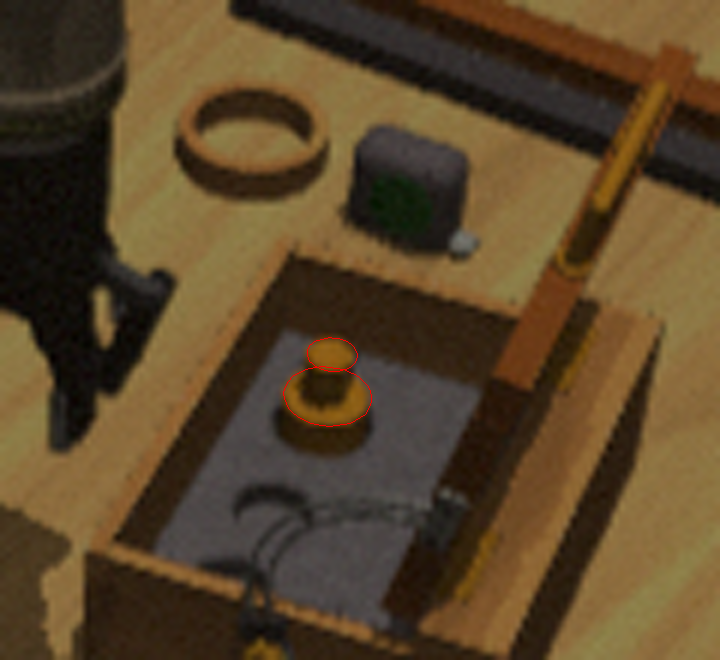

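View pics/top7.png

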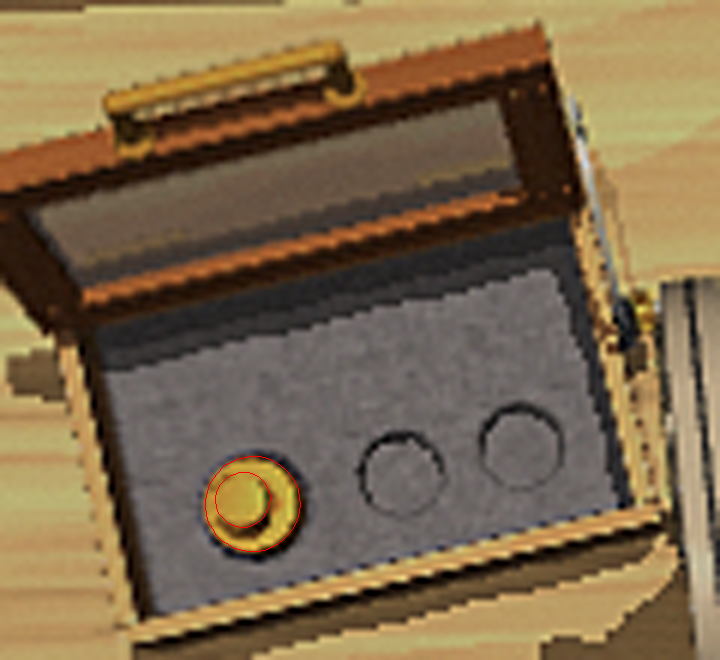

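Both views show the weight upright in the large well, and the overlays for the seated pose match the knob and body (top crop 243,500, scene crop 331,355). Before handing in, I'll check that the lid and the steel weights haven't moved.

```bash
python3 - <<'E'
from h import *
for n,(a,b,c,d) in {"top":(125,175,160,265),"scene":(110,170,330,390)}.items():
    A=np.load(n+"2.npz")['p'][a:b,c:d].astype(np.float32).mean(2);B=np.load(n+"7.npz")['p'][a:b,c:d].astype(np.float32).mean(2)
    print(n,"lid shift px",cv2.phaseCorrelate(A,B),abs(A-B).mean())
A=np.load("top0.npz")['p'][160:205,340:400].astype(np.float32).mean(2);B=np.load("top7.npz")['p'][160:205,340:400].astype(np.float32).mean(2)
print("steel",cv2.phaseCorrelate(A,B))
E
```

```text
top lid shift px ((-0.010956445267019888, -0.03839004043571137), 1.0127593875814367) 2.7140317
scene lid shift px ((0.011608514206901788, 0.05088110756502928), 0.9930666557947795) 2.9600925
steel ((0.01760787331306446, 0.48942882757256356), 0.9965802213880751)
```

>>> send_rows([
  [0,0,10],
  [0,0,20],
  [0,0,20],
  [0,0,20],
  [0,0,20],
], grip=[130,130,130,130,130], twist=[0,0,0,0,0])

```text
clock: 26.9
position: [0.497, -0.0613, 0.2016]
ee_rot: [0.45, 0.545, -0.45, 0.545]
ft_force: [-1.2, 0.1, -0.2]
grip_width: 0.496
```

```bash
python3 -c "
from workcell import manip;print(manip.hand_in())"
```

```text
the job is handed in; nothing more can be done
None
```

The brass weight is in the large well, the lid is open against its stop, and I handed the job in at about 27 s. No verdict was reported.

- **Lid:** I swung it open by the handle and felt the stop at about 1.8 rad. The force at the handle rose from about 4.5 N to about 11 N. That is roughly 6–7 N above what moves the lid, or by calculation about 17 N on the buffer. I held it about 0.8 s and let go. I couldn't measure the buffer force after letting go. The lid pictures right after release and at the end differ by less than 0.1 px, so it has not crept.
- **Brass weight:** I picked the gold weight on the print, not the red look-alike, and lowered it until the wrist force showed it bearing on the well floor. The arm height there matched the expected seated height to within about 1 mm. After release, the seated-pose outlines matched knob and body in both cameras.
- **Steel weights:** the top picture shows an apparent shift of about 0.5 px (roughly 1.3 mm) between start and end. I didn't knowingly touch them, so I put it down to shadow or noise, and it is well inside the 12 mm limit.
- **Other things on the bench:** I didn't measure them; I saw no sign of touching any.
- **Disagreements:** the detector's points for the handle and well were about 4–5 px off, so I measured both from enlarged crops and checked the case position with an overlay.

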